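Pack the engraver's kit box and put its lid on

ROBOT

A 7-joint arm with a two-finger parallel gripper is mounted at the origin on the work surface. World frame = base frame: x ahead of the robot, y to its left, z up, the work surface at z = 0. Lengths are in m, angles in rad, forces in N, time in s.
With the tool pointing down it reaches from about 0.425 to 0.875 m from the base axis. Payload 4.7 kg.
Tool frame: the origin (TCP) lies at the very end of the fingers, on their centre line; the grasp point (between the pads) lies 19 mm behind it; z points along the fingers, y is the line along which they close (so a half turn about z gives the same grasp; the last joint's range is limited). The gripper opens to 87 mm and grips with 3 to 60 N. Pads are 19 mm wide; open, the fingers measure 117 mm over their backs; the gripper's body (75 mm by 190 mm) begins 51 mm behind the grasp point.
Start: joints at [-1.188, 0.321, -0.07, 1.45, 0.023, 1.371, -0.057], TCP at [0.234, 0.606, 0.197] pointing down, gripper open.
Joint ranges: [-2.86, 2.86], [-0.3, 2.09], [-1.38, 1.24], [0.06, 2.45], [-1.56, 4.7], [0.09, 2.05], [-2.69, 2.69]. Speed limits (rad/s): [2.57, 2.57, 3.14, 3.14, 3.14, 3.14, 3.14].

INTERFACE

Orientations are given as a rotation vector (axis times angle).
In Python, from bench import ctrl gives the robot as it stands.
- The arm moves only by the shell command python3 -m jog 'ROWS' [FORCE]. ROWS is JSON, a list that holds one entry, the list of rows, each a list of 7 numbers: the shift along the tool's x, y, z in mm, then the turn, a rotation vector about the tool's x, y, z in degrees, then the finger opening in mm, from 0 to 87. A call has 1 to 10 rows; each row is the pose to reach, as a shift and turn from the pose commanded when the call began, along the tool's axes at that moment; what a row does not reach only later rows make up. A row lasts 1/10 s, in which the tool goes at most 50 mm and 8.59 degrees, less where a joint would pass 70% of its speed; a pose out of reach is approached as far as the arm can. A call with a gripper value outside its range is refused whole. The fingers move at their own pace and stop on an object; FORCE is the grip in N (left out, the last holds). Time passes only in rows, so rows that repeat a pose let the fingers close. It gives the time, the measured TCP pose, the force, the opening and the grip force at its end, in the units of the state.
- ctrl.get_state(): the state, without advancing time (a new reading comes with each control period).
- ctrl.get_image(name): name is "side" or "top" or "wrist"; returns a dict with "image" (400x640x3 uint8, red, green, blue), "depth" (400x640 float32, m along the optical axis (not along the pixel's ray), 0 where there is no reading), "fov_y" (degrees; the focal length in pixels is half the picture's height over the tangent of half this angle, whatever the lens; pixels are square), "cx", "cy" (the principal point, pixels), "rvec" (rotation vector, rad) and "tvec" (3), from world to camera coordinates, as OpenCV has them. Camera axes: x right, y down, z forward; pixel columns grow to the right and rows downward; lengths in m; the calibration is good to about 2 mm. A picture is of the moment at which its call begins.
- ctrl.close_job(): hands the job in; it is judged then, once.
The state is a dict: "time": time; "joint_positions": joint angles; "qd": joint speeds; "joint_torque": joint torques, N m; "position": TCP position; "tool_rot": TCP orientation; "ft_force": force on the tool from outside, world axes, zero at the start; "torque": the same for the moment, N m; "grip_width": opening from 0.0 (shut) to 1.0 (fully open); "grip_force": force on a finger pad.
Only numpy, scipy, OpenCV 4.12 (cv2) and the standard library are available. Lean on these libraries where they do the work, as an engineer would, in place of code of your own. Each camera call takes 0.05 s, during which the arm holds its last target. There are 200 camera calls.

TASK

Pack the open grey steel kit box: lay the grey oilstone flat and crosswise on the floor of the box, midway between the green bit rack and the yellow pad, lay the small dark wooden graver case flat on top of the oilstone, centred and lined up with it, and stand the brass tin upright in the middle of the yellow pad. When all three are in, set the plywood lid squarely on the box so that it sits fully down on the rim all round, and let go. Leave the blue tin, the jar and the loupe where they are.

Things in the scene. Friction and masses are not known exactly. Their poses are not given: they have to be found in the camera images.
- kit_box: Open grey steel box fixed to the table, outside 224 (its x) x 142 (its y) x 60 high, walls and floor 4 thick, so 216 x 134 x 56 inside. Origin: centre of its underside, on the table; x along its length (roughly away from the robot), y across it. It stands on the left or the right half of the work area.
- bit_rack: Green plastic block holding short steel bits, fixed inside the box at one end (near or far end differs from start to start), 50 (along the box's length) x 120 (across) x 30 high, bits up to 39 high. Origin: centre of its underside, on the box floor, 76 from the box's centre.
- yellow_pad: Thin yellow pad fixed to the floor of the box at the end opposite the rack, 50 (along the box's length) x 120 (across) x 3 thick. Origin: centre of its underside, on the box floor (4 above the table), 76 from the box's centre. The brass tin stands in its middle.
- oilstone: Loose two-layer sharpening stone, light grey on top and dark below, 60 (its x) x 32 (its y) x 20 high, about 90 g. Origin: centre of its underside. It goes on the bare box floor at the middle of the box, its 60 mm length across the box (along the box's y). Either way round will do.
- graver_case: Loose small dark wooden case with a brass clasp and brass plate on top, 52 (its x) x 28 (its y) x 16 high, about 40 g. Origin: centre of its underside. It goes on top of the oilstone, its length along the stone's length, either way round.
- brass_tin: Loose round brass tin, 48 diameter, 40 high, about 100 g, standing upright. Origin: centre of its underside.
- box_lid: Loose plywood lid, right way up, 250 g. Plate 226 (x) x 144 (y) x 5; cleats 8 high below it (outline 204 x 122: 6 play all round in the box), on which it rests. Black bar handle on the plate's middle, 80 along x, 14 wide, from 13 to 41 above the origin. Origin: centre, level with the cleats' bottoms; seated, it is 52 above the box's underside. Either way round.
- blue_tin: Bystander: round blue tin, 48 diameter, 30 high, loose. Origin: centre of its underside. Leave it where it is.
- jar: Bystander: small jar with a white cap, 40 diameter, 45 high, loose. Origin: centre of its underside. Leave it where it is.
- loupe: Bystander: black eyepiece loupe with a glass top, 40 diameter, 34 high, loose. Origin: centre of its underside. Leave it where it is.
Not all that is in view belongs to the job. What is meant by the yellow_pad is not turquoise, and is the larger of those in its own colour. Several things have the shape of the brass_tin; the one meant has the colours described above.

How it is judged:
On the way:
1. the oilstone, the case upon it and the brass tin are all in their places in the box (x of oilstone in the frame of kit_box between -0.014 and 0.014 m and y of oilstone in the frame of kit_box between -0.02 and 0.02 m and z of oilstone in the frame of kit_box between 0 and 0.008 m and angle between each of oilstone, graver_case, brass_tin's own z axis and vertical below 0.12 rad and angle between the x axis of oilstone and the y axis of kit_box, either way round below 0.3 rad and horizontal distance between graver_case and oilstone below 0.012 m and angle between the x axis of graver_case and the x axis of oilstone, either way round below 0.3 rad and z of graver_case in the frame of oilstone between 0.016 and 0.024 m and horizontal distance between brass_tin and yellow_pad below 0.014 m and z of brass_tin in the frame of yellow_pad between 0 and 0.007 m and linear speed of each of oilstone, graver_case, brass_tin below 0.03 m/s), for 0.2 s.
At the end, for the whole second after the job is handed in: Stone flat at the box's centre (14 mm along, 20 mm across), crosswise within 0.3 rad; case flat on it within 12 mm and 0.3 rad; brass tin upright within 14 mm of the pad's middle; lid seated on the rim (3 mm), within 12 mm and 0.12 rad of the box; all at rest (x of oilstone in the frame of kit_box between -0.014 and 0.014 m and y of oilstone in the frame of kit_box between -0.02 and 0.02 m and z of oilstone in the frame of kit_box between 0 and 0.008 m and angle between each of oilstone, graver_case, brass_tin's own z axis and vertical below 0.12 rad and angle between the x axis of oilstone and the y axis of kit_box, either way round below 0.3 rad and horizontal distance between graver_case and oilstone below 0.012 m and angle between the x axis of graver_case and the x axis of oilstone, either way round below 0.3 rad and z of graver_case in the frame of oilstone between 0.016 and 0.024 m and horizontal distance between brass_tin and yellow_pad below 0.014 m and z of brass_tin in the frame of yellow_pad between 0 and 0.007 m and horizontal distance between box_lid and kit_box below 0.012 m and angle between the x axis of box_lid and the x axis of kit_box, either way round below 0.12 rad and angle between box_lid's own z axis and vertical below 0.03 rad and z of box_lid in the frame of kit_box between 0.049 and 0.055 m and linear speed of each of oilstone, graver_case, brass_tin, box_lid below 0.02 m/s and angular speed of each of oilstone, graver_case, brass_tin, box_lid below 0.2 rad/s); the robot touches nothing.
It fails at once if the blue tin is pushed more than 40 mm away or tipped over (distance of blue_tin from where it was at the start of the episode above 0.04 m or angle between blue_tin's own z axis and vertical above 0.7 rad).
It fails at once if the jar is pushed more than 40 mm away or tipped over (distance of jar from where it was at the start of the episode above 0.04 m or angle between jar's own z axis and vertical above 0.7 rad).
It fails at once if the loupe is pushed more than 40 mm away or tipped over (distance of loupe from where it was at the start of the episode above 0.04 m or angle between loupe's own z axis and vertical above 0.7 rad).
It also fails if it takes over 136 s, if anything falls off the work surface, if the arm or the gripper's body presses on something with over 40 N, if the wrist force passes 120 N, or if a joint passes its speed limit or range.

## Working session

There is one attempt and no reset: what is moved stays moved. The work goes in short steps, Python scripts to look and compute and a shell command to move; the robot and the scene stay as the last step left them, time stands still between calls to the robot, and variables do not carry over. Pictures are saved under pics/ and viewed, at most 18 in all, crops included, and the job is handed in when it is done.

```bash
mkdir -p pics; ls; cat > h.py <<'E'
import numpy as np, cv2
from scipy.spatial.transform import Rotation as R
from bench import ctrl
def cam(n):
    d=ctrl.get_image(n); d['f']=200/np.tan(np.radians(d['fov_y'])/2)
    d['Rm']=R.from_rotvec(d['rvec']).as_matrix(); d['t']=np.array(d['tvec']); return d
def save(d,name,crop=None,s=1):
    im=d['image'][:,:,::-1]
    if crop: a,b,c,e=crop; im=im[b:e,a:c]
    cv2.imwrite('pics/'+name,cv2.resize(im,None,fx=s,fy=s,interpolation=cv2.INTER_CUBIC))
def ray(d,u,v,z):
    r=d['Rm'].T@np.array([(u-d['cx'])/d['f'],(v-d['cy'])/d['f'],1]); c=-d['Rm'].T@d['t']
    return (c+r*(z-c[2])/r[2])
def cloud(d):
    v,u=np.mgrid[:400,:640]; Z=d['depth']
    P=np.stack([(u-d['cx'])/d['f']*Z,(v-d['cy'])/d['f']*Z,Z],-1)
    return (P-d['t'])@d['Rm']
E
python3 - <<'E'
from h import *
import pickle
for n in('top','side'):
    d=cam(n); save(d,n+'0.png',s=1.25); pickle.dump(d,open(n+'0.pkl','wb')); print(n,d['fov_y'],-d['Rm'].T@d['t'],d['cx'],d['cy'])
s=ctrl.get_state(); print(s)
E
```

```text
pics
top 49.38634497871825 [ 0.4229595  -0.05475841  1.05545467] 315.0737623812591 211.02270527485192
side 43.81863282384133 [ 0.3516267  -0.83592065  0.6522341 ] 313.17095847239347 195.4492168587192
{'time': 0.1, 'joint_positions': array([-1.18789322,  0.32175164, -0.07006155,  1.45158554,  0.02257696,
        1.37081876, -0.05689188]), 'qd': array([ 2.13729635e-03, -2.30439690e-03,  1.17818690e-03, -1.92004866e-03,
        5.42486462e-05, -3.09681312e-03, -8.03250283e-05]), 'joint_torque': array([ 7.69553799e-05, -4.92568839e+01, -4.05747760e-01, -3.13397741e+01,
       -6.41536131e-02,  3.95338889e-02,  5.57315900e-05]), 'position': array([0.23417507, 0.60574704, 0.19625262]), 'tool_rot': array([-5.75976034e-01, -3.08809045e+00,  2.76434943e-03]), 'ft_force': array([-0.0392593 , -0.29161379,  0.66767524]), 'torque': array([-0.00140407, -0.00309036, -0.02712818]), 'grip_force': 0.0, 'grip_width': 1.0019702683273561}
```

View pics/top0.png

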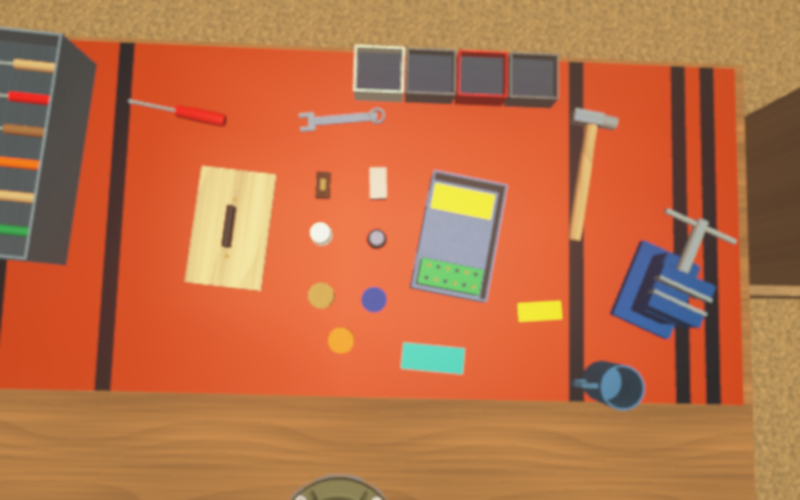

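View pics/side0.png

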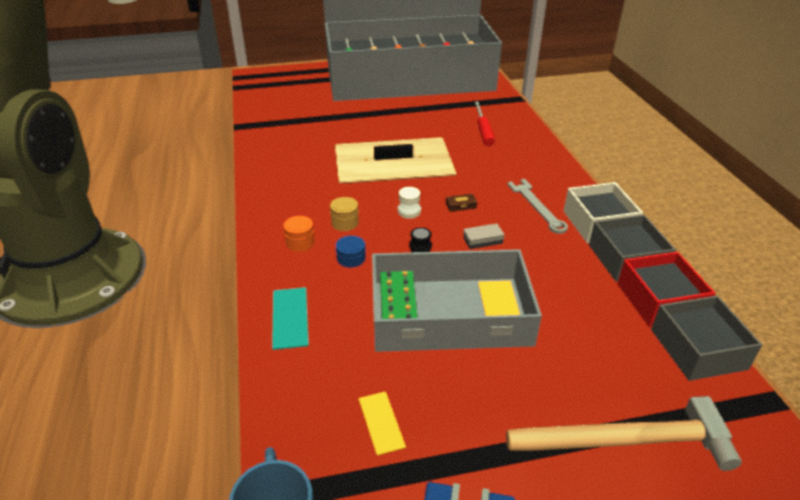

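The top view shows these, in 800-wide pixels:
- Lid at (230,228) and box at (460,236), with the yellow pad at its far end and the green rack at its near end.
- Graver case (323,185), oilstone (378,183), jar (320,233), loupe (376,238) and blue tin (374,299).

Candidates for the brass tin: tan-gold (320,295) and orange (340,340). Tan-gold fits "brass". 

Candidates for the yellow pad: the one in the box (463,201) and a smaller one outside (540,311). The one in the box is larger and is the one meant.

I'll confirm with an enlarged crop and measure.

```bash
python3 - <<'E'
from h import *
import pickle
d=pickle.load(open('top0.pkl','rb')); s=pickle.load(open('side0.pkl','rb'))
a=d['image'][110:310,130:450]; b=s['image'][120:290,200:440]
cv2.imwrite('pics/crop1.png',np.vstack([cv2.resize(a,(480,300)),cv2.resize(b,(480,300))])[:,:,::-1])
hsv=cv2.cvtColor(d['image'],cv2.COLOR_RGB2HSV)
for n,(u,v) in dict(lid=(166,210),handle=(183,180),case=(252,148),stone=(302,146),box=(370,190),pad=(370,160),rack=(360,221),brass=(256,236),orange=(272,272),blue=(299,239),jar=(256,186),loupe=(301,191),table=(230,300)).items(): print(n,d['image'][v,u],hsv[v,u])
P=cloud(d); print(P[300,230],P[190,370],P[236,256],P[210,166])
E
```

```text
lid [242 225 158] [ 24  89 242]
handle [105  79  64] [ 11 100 105]
case [202 107  66] [  9 172 202]
stone [238 226 203] [ 20  38 238]
box [163 169 186] [112  32 186]
pad [243 238  71] [ 29 180 243]
rack [117 208 114] [ 59 115 208]
brass [218 176  92] [ 20 147 218]
orange [243 171  60] [ 18 192 243]
blue [101 103 169] [119 103 169]
jar [243 243 236] [ 30   7 243]
loupe [198 189 195] [160  12 198]
table [227 100  56] [  8 192 227]
[ 0.29507423  0.10694491 -0.00033269] [ 0.56901553 -0.22297336  0.00288186] [0.44775685 0.04693896 0.04204559] [0.50413128 0.26489256 0.01427863]
```

View pics/crop1.png

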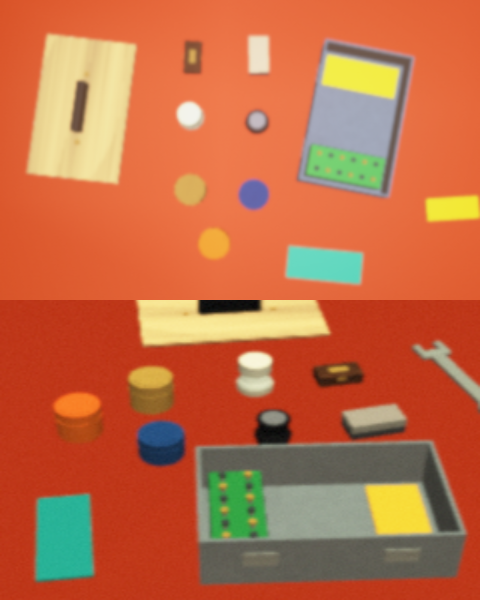

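The crop confirms it: the left tin at (190,190) is dull brass and the one at (214,243) is clearly orange. The large yellow pad is inside the box, at its far end.

```bash
python3 - <<'E'
from h import *
import pickle
d=pickle.load(open('top0.pkl','rb'));P=cloud(d);im=d['image'].astype(int)
hsv=cv2.cvtColor(d['image'],cv2.COLOR_RGB2HSV)
def comp(m,u,v):
    n,l=cv2.connectedComponents(m.astype(np.uint8)); return l==l[v,u]
# outline rays at known top height using colour masks
sat=hsv[...,1];hue=hsv[...,0]
spec=dict(lid=(166,210,.013,(hue>14)&(sat<170)),case=(258,148,.016,im[...,0]<175),stone=(302,146,.020,sat<130),
 brass=(256,236,.040,(hue>=14)&(sat<185)),pad=(370,160,.007,(hue>25)&(hue<36)&(sat>120)),rack=(360,226,.034,(hue>40)&(hue<75)),
 boxout=(370,190,.060,(hue>40)|(sat<110)|(hue>25)),blue=(299,239,.03,hue>80),jar=(256,186,.045,sat<120),loupe=(301,191,.034,(sat<140)))
for n,(u,v,z,m) in spec.items():
    c=comp(m,u,v); c0,_=cv2.findContours(c.astype(np.uint8),cv2.RETR_EXTERNAL,cv2.CHAIN_APPROX_NONE); k=max(c0,key=cv2.contourArea)[:,0]
    q=np.array([ray(d,a,b,z)[:2] for a,b in k],np.float32); r=cv2.minAreaRect(q*1000)
    zz=P[...,2][c]; 
    bx=cv2.boxPoints(r); e=bx[1]-bx[0]; f=bx[2]-bx[1]; L=e if np.hypot(*e)>np.hypot(*f) else f
    print(n,np.round(r[0],1),np.round(r[1],1),'long axis deg',round(np.degrees(np.arctan2(L[1],L[0]))%180,1),'z',np.round(np.percentile(zz,[10,50,90]),3), k.min(0),k.max(0))
# handle and pointcloud estimates by height
hm=(P[...,2]>.028)&(P[...,2]<.06)
n,l,st,ce=cv2.connectedComponentsWithStats(hm.astype(np.uint8))
for i in range(1,n):
    if st[i,4]>25:
        q=P[l==i][:,:2].astype(np.float32)*1000; r=cv2.minAreaRect(q)
        print('hi',np.round(ce[i]),np.round(r[0],1),np.round(r[1],1),round(r[2],1),st[i,4],np.round(np.median(P[l==i][:,2]),3))
E
```

```text
lid [573.4 225.3] [143.8 226.3] long axis deg 175.3 z [0.011 0.013 0.016] [148 133] [220 231]
case [ 548.3 -131.5] [ 991.8 1602.1] long axis deg 92.8 z [-0.748  0.001  0.004] [0 0] [639 399]
stone [668.7 -53.3] [64.  33.9] long axis deg 1.8 z [0.003 0.02  0.023] [295 133] [309 159]
brass [447.8  47.1] [46.5 46.3] long axis deg 2.1 z [0.038 0.041 0.043] [246 226] [266 246]
pad [ 640.8 -220.7] [117.8  48. ] long axis deg 80.5 z [0.005 0.007 0.01 ] [345 147] [394 174]
rack [ 490.6 -195.8] [124.5  52.5] long axis deg 80.6 z [0.031 0.034 0.038] [333 206] [387 235]
boxout [ 565.6 -206.9] [145.9 227.2] long axis deg 170.5 z [0.003 0.008 0.056] [328 136] [405 241]
blue [443.9 -52.8] [47. 47.] long axis deg 91.6 z [0.023 0.031 0.033] [289 229] [309 249]
jar [563.6  50.5] [44.9 39.6] long axis deg 46.7 z [0.002 0.044 0.047] [247 177] [265 196]
loupe [559.5 -54.1] [33.4 33.1] long axis deg 1.8 z [0.031 0.035 0.037] [294 183] [308 197]
hi [303.  57.] [882.3 -49.8] [95. 94.] 89.9 1537 0.034
hi [386.  60.] [ 881.4 -250.4] [296.5  94.2] 89.9 4764 0.034
hi [ 55. 128.] [690.7 520.8] [ 10.  399.8] 85.
[... 167 characters left out ...]
.6] 84.8 245 0.04
hi [256. 186.] [563.4  50.2] [34.8 34.2] 0.8 200 0.045
hi [301. 190.] [559.5 -55.2] [33.8 30.8] 1.5 170 0.035
hi [332. 213.] [ 509.3 -129. ] [ 5.7 87.7] 81.4 72 0.057
hi [518. 232.] [ 475.6 -569.4] [132.4  55.2] 4.0 272 0.041
hi [360. 221.] [ 490.1 -196.5] [120.2  50.3] 80.5 1068 0.034
hi [257. 236.] [446.8  45.2] [44.2 46.3] 1.7 336 0.041
hi [340. 232.] [ 462.2 -149.8] [41.1  3.5] 77.8 27 0.055
hi [299. 240.] [442.7 -54. ] [44.6 44.7] 1.7 299 0.031
hi [273. 272.] [365.1   5.7] [45.9 46.4] 45.6 344 0.041
hi [477. 297.] [ 322.5 -476.7] [13.9 58.9] 41.5 114 0.043
hi [501. 311.] [ 291.2 -521. ] [29.8 70.3] 73.8 217 0.044
hi [476. 316.] [ 274.  -469.8] [36.9  4.9] 38.4 48 0.043
```

```bash
cat >> h.py <<'E'
def go(x,y,z,phi):
    "print jog row (mm, deg) from the present pose to TCP (mm) with tool down, tool y at azimuth phi deg"
    s=ctrl.get_state(); Rc=R.from_rotvec(s['tool_rot']); p=np.radians(phi)
    Y=np.array([np.cos(p),np.sin(p),0]); Z=np.array([0,0,-1.]); T=R.from_matrix(np.c_[np.cross(Y,Z),Y,Z])
    yc=Rc.as_matrix()[:,1]
    print('t',round(s['time'],2),'at',np.round(s['position']*1000,1),'phi',round(np.degrees(np.arctan2(yc[1],yc[0])),1),'row',np.round(Rc.inv().apply(np.array([x,y,z])-s['position']*1000),1),np.round(np.degrees((Rc.inv()*T).as_rotvec()),1))
E
python3 - <<'E'
from h import *
go(640,-20,200,90)
import pickle
d=pickle.load(open('top0.pkl','rb'));print(ray(d,258.4,148,.016))
E
```

```text
t 0.1 at [234.2 605.7 196.3] phi 68.9 row [-604.1 -437.4   -2.9] [ -0.1  -0.  -21.1]
[0.66095181 0.05193008 0.016     ]
```

```bash
r="[-604,-437,-3,0,0,-21,87]"; python3 -m jog '[[[-604,-437,-3,0,0,-21,87],[-604,-437,-3,0,0,-21,87],[-604,-437,-3,0,0,-21,87],[-604,-437,-3,0,0,-21,87],[-604,-437,-3,0,0,-21,87],[-604,-437,-3,0,0,-21,87],[-604,-437,-3,0,0,-21,87],[-604,-437,-3,0,0,-21,87],[-604,-437,-3,0,0,-21,87],[-604,-437,-3,0,0,-21,87]]]'; python3 -c "
from h import *
go(640,-20,200,90)"
```

```text
time: 1.1
position: [0.5068, 0.1855, 0.1991]
tool_rot: [-0.003, -3.141, -0.0]
ft_force: [-0.3, 0.6, 0.8]
grip_width: 1.0
grip_force: 0.0
t 1.1 at [506.8 185.5 199.1] phi 89.9 row [-133.7 -205.2   -0.9] [ 0.  -0.  -0.1]
```

```bash
python3 -m jog '[[[-134,-205,-1,0,0,0,87],[-134,-205,-1,0,0,0,87],[-134,-205,-1,0,0,0,87],[-134,-205,-1,0,0,0,87],[-134,-205,-1,0,0,0,87],[-134,-205,-1,0,0,0,87],[-134,-205,-1,0,0,0,87]]]'; python3 -c "
from h import *
d=cam('wrist');save(d,'w1.png');import pickle;pickle.dump(d,open('w1.pkl','wb'))
go(668.7,-53.3,12,91.8)"
```

```text
time: 1.8
position: [0.6395, -0.0194, 0.1993]
tool_rot: [-0.008, -3.14, 0.001]
ft_force: [0.6, 0.5, 0.4]
grip_width: 0.999
grip_force: 0.0
t 1.85 at [639.3 -17.3 199.5] phi 89.9 row [-29.7 -36.1 187.4] [ 0.  -0.1 -1.9]
```

View pics/w1.png

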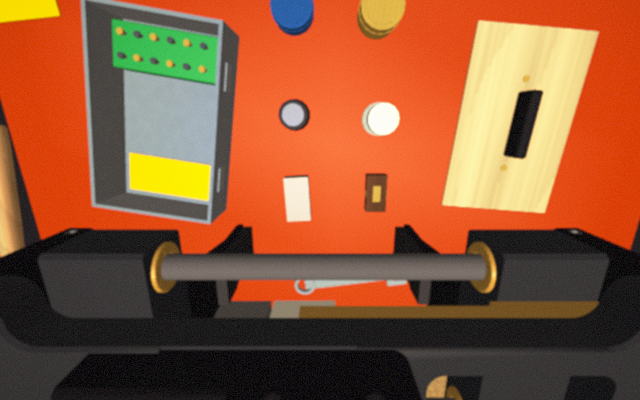

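The wrist view is sharp: stone (297,198), case (375,192), lid (520,115), box left with pad (170,178), brass tin (382,10). I'll measure from it.

```bash
cat >> h.py <<'E'
def blob(d,m,u,v,z,name):
    n,l=cv2.connectedComponents(m.astype(np.uint8)); c=(l==l[v,u]).astype(np.uint8)
    k=max(cv2.findContours(c,cv2.RETR_EXTERNAL,cv2.CHAIN_APPROX_NONE)[0],key=cv2.contourArea)[:,0]
    q=np.array([ray(d,a,b,z)[:2] for a,b in k],np.float32)*1000; r=cv2.minAreaRect(q)
    b=cv2.boxPoints(r); e,f=b[1]-b[0],b[2]-b[1]; L=e if np.hypot(*e)>np.hypot(*f) else f
    print(name,np.round(r[0],1),np.round(r[1],1),'long',round(np.degrees(np.arctan2(L[1],L[0]))%180,1))
E
python3 - <<'E'
from h import *
import pickle
d=pickle.load(open('w1.pkl','rb'));h=cv2.cvtColor(d['image'],cv2.COLOR_RGB2HSV);H,S,V=[h[...,i] for i in range(3)]
blob(d,(S<100)&(V>150),297,198,.020,'stone')
notred=~(((H<10)|(H>170))&(V>150)&(S>150))
blob(d,notred,368,192,.016,'case')
blob(d,(H>15)&(H<35)&(S>40)&(S<160)&(V>150),480,115,.013,'lid')
blob(d,V<60,520,125,.041,'handle')
blob(d,(H>24)&(H<34)&(S>160)&(V>150),170,178,.007,'pad')
blob(d,(H>45)&(H<75)&(S>100),130,50,.034,'rack')
blob(d,notred,90,100,.06,'box')
E
```

```text
stone [669.6 -53.1] [61.4 32.8] long 2.7
case [662.2  53. ] [51.6 29.6] long 1.9
lid [574.5 224.8] [143.8 225.2] long 175.3
handle [573.5 216.4] [24.9 75. ] long 175.0
pad [ 640.8 -226.6] [105.7  48.8] long 80.5
rack [ 492.7 -196.7] [116.5  50.2] long 80.4
box [ 568.9 -199.6] [159.7 224.9] long 170.4
```

```bash
python3 -m jog '[[[-30,-36,120,0,0,-2.6,70],[-30,-36,120,0,0,-2.6,70],[-30,-36,120,0,0,-2.6,70],[-30,-36,120,0,0,-2.6,70],[-30,-36,120,0,0,-2.6,70],[-30,-36,150,0,0,-2.6,70],[-30,-36,150,0,0,-2.6,70]]]'; python3 -c "
from h import *
go(669.3,-53.2,3.5,92.5)"
```

```text
time: 2.55
position: [0.6685, -0.0516, 0.0498]
tool_rot: [0.071, -3.139, -0.002]
ft_force: [-0.2, -0.1, -0.6]
grip_width: 0.805
grip_force: 0.0
t 2.55 at [668.5 -51.6  49.8] phi 92.6 row [-0.9 -1.7 46.3] [ 0.1 -0.1  0.1]
```

```bash
python3 -m jog '[[[-1,-1,20,0,0,0,70],[-1,-1,35,0,0,0,70],[-1,-1,46,0,0,0,70],[-1,-1,46,0,0,0,70],[-1,-1,46,0,0,0,10],[-1,-1,46,0,0,0,10],[-1,-1,46,0,0,0,10],[-1,-1,46,0,0,0,10],[-1,-1,46,0,0,0,10],[-1,-1,46,0,0,0,10]]]' 25; python3 -c "
from h import *
go(669.3,-53.2,3.5,92.5)"
```

```text
time: 3.55
position: [0.6708, -0.0549, 0.0044]
tool_rot: [-0.068, 3.141, 0.0]
ft_force: [0.6, 1.1, 0.6]
grip_width: 0.341
grip_force: 0.0
t 3.55 at [670.8 -54.9   4.4] phi 92.5 row [1.5 1.8 0.9] [ 0.  0. -0.]
```

```bash
python3 -m jog '[[[0,0,0,0,0,0,10],[0,0,0,0,0,0,10],[0,0,0,0,0,0,10],[0,0,0,0,0,0,10]]]' 25; python3 -m jog '[[[0,0,-40,0,0,0,10],[0,0,-90,0,0,0,10],[0,0,-120,0,0,0,10],[0,0,-120,0,0,0,10],[0,0,-120,0,0,0,10]]]'; python3 -c "
from h import *
go(565.4,-208.5,120,-9.5);go(565.4,-208.5,120,35);"
```

```text
time: 3.95
position: [0.6708, -0.055, 0.0043]
tool_rot: [-0.068, 3.141, 0.0]
ft_force: [-0.8, 0.7, -0.5]
grip_width: 0.129
grip_force: 0.0
time: 4.45
position: [0.6712, -0.0549, 0.1251]
tool_rot: [-0.068, 3.139, 0.0]
ft_force: [-0.4, 0.6, -0.8]
grip_width: 0.116
grip_force: 0.0
t 4.45 at [671.2 -54.9 125.1] phi 92.5 row [ 112.3 -148.9    4.8] [1.00e-01 1.00e-01 1.02e+02]
t 4.45 at [671.2 -54.9 125.1] phi 92.5 row [ 112.3 -148.9    4.8] [ 0.1  0.1 57.5]
```

The fingers closed to 10 mm, so the stone was missed. I'll take a look.

```bash
python3 -c "
from h import *
d=cam('wrist');save(d,'w2.png');import pickle;pickle.dump(d,open('w2.pkl','wb'))
t=cam('top');pickle.dump(t,open('t2.pkl','wb'))
s=cam('side');pickle.dump(s,open('s2.pkl','wb'));save(s,'s2.png',(240,100,500,300),3)"
```

```text
(no output)
```

View pics/w2.png

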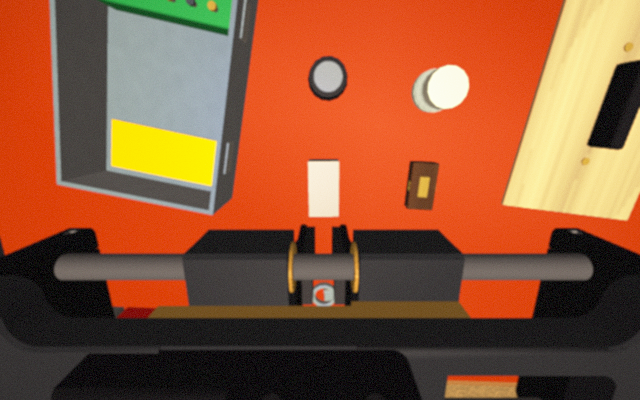

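View pics/s2.png

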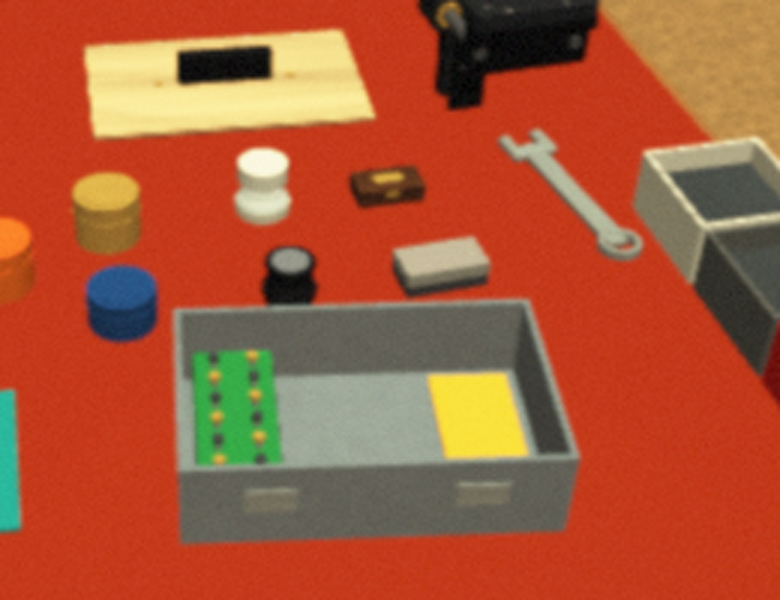

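The stone (323,188) still lies where it was, and the gripper seems to be somewhere other than the pose says. I'll check how the reported TCP projects into the cameras.

```bash
python3 - <<'E'
from h import *
import pickle
def proj(d,p): q=d['Rm']@np.array(p)+d['t']; return np.round([q[0]/q[2]*d['f']+d['cx'],q[1]/q[2]*d['f']+d['cy']],1),round(q[2],3)
st=ctrl.get_state(); p=st['position'];print(p,R.from_rotvec(st['tool_rot']).as_matrix().round(2).tolist())
for n in('s2','t2','w2','w1'):
    d=pickle.load(open(n+'.pkl','rb')); print(n,proj(d,p),'stone',proj(d,[.6693,-.0532,.02]),'cam',-d['Rm'].T@d['t'])
d=pickle.load(open('w2.pkl','rb'));h=cv2.cvtColor(d['image'],cv2.COLOR_RGB2HSV);H,S,V=[h[...,i] for i in range(3)]
blob(d,(S<100)&(V>150),323,188,.020,'stone w2')
P=cloud(d);print(P[188,323],P[235,305],P[235,340])
d=pickle.load(open('t2.pkl','rb'));save(d,'t2.png',(220,80,480,280),3)
# side: find tip
s=pickle.load(open('s2.pkl','rb'));print('crop tip ->',240+465/3,100+105/3, cloud(s)[133,395])
E
```

```text
[ 0.66952632 -0.05470323  0.12231702] [[-1.0, -0.04, -0.0], [-0.04, 1.0, 0.0], [0.0, 0.0, -1.0]]
s2 (array([390.7, 144.3]), np.float64(0.979)) stone (array([385.9, 185.3]), np.float64(1.044)) cam [ 0.3516267  -0.83592065  0.6522341 ]
t2 (array([302.9, 134.7]), np.float64(0.95)) stone (array([302. , 145.7]), np.float64(1.052)) cam [ 0.4229595  -0.05475841  1.05545467]
w2 (array([321.8, 223. ]), np.float64(0.202)) stone (array([323.6, 188.5]), np.float64(0.3)) cam [ 0.59802089 -0.05709507  0.31169046]
w1 (array([286.3, 226.8]), np.float64(0.282)) stone (array([297. , 198.8]), np.float64(0.38)) cam [ 0.56695776 -0.01789104  0.38616616]
stone w2 [669.9 -53.8] [60.9 31.8] long 3.3
[ 0.66881892 -0.05381145  0.02004726] [ 0.66044699 -0.0642281   0.16613036] [ 0.66114046 -0.04462238  0.16252968]
crop tip -> 395.0 135.0 [ 0.67040422 -0.06788913  0.15585465]
```

View pics/t2.png

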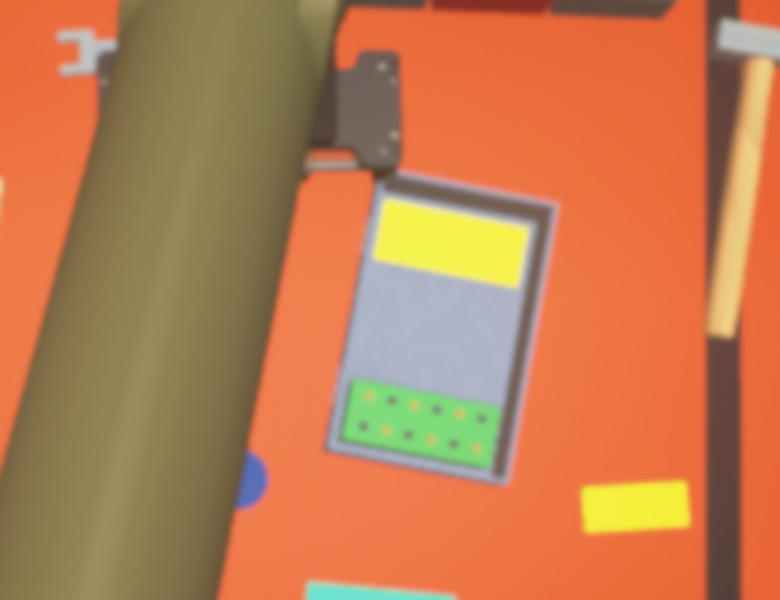

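```bash
python3 - <<'E'
from h import *
import pickle
for n in('s2','w2'):
    d=pickle.load(open(n+'.pkl','rb'));P=cloud(d);V=d['image'].max(2)
    m=(abs(P[...,0]-.67)<.03)&(abs(P[...,1]+.055)<.04)&(P[...,2]>.06)&(P[...,2]<.3)&(d['depth']>0)
    print(n,m.sum(),np.histogram(P[m][:,2],np.arange(.1,.26,.01))[0])
    q=P[m]; z0=np.percentile(q[:,2],1); a=q[q[:,2]<z0+.012]; print(z0,a.min(0),a.max(0),a.mean(0))
print(ctrl.get_state()['position'])
E
```

```text
s2 830 [  0   0   0   0   6  74  72  56  44  25   4   0   6  37 122]
0.15041573694259067 [ 0.65887671 -0.07150148  0.14888572] [ 0.68191329 -0.03996993  0.16233543] [ 0.66727687 -0.06108164  0.15597844]
w2 40143 [   0    0    0    0    6  239  229  337  198  533  127  135  109 1021
 9316]
0.16694485907598364 [ 0.65861689 -0.06894128  0.14885066] [ 0.67481596 -0.03921303  0.17894353] [ 0.66129251 -0.05398164  0.16581664]
[ 0.66952632 -0.05470323  0.12231702]
```

Both cameras put the fingertips at z ≈ 0.149, but the reported TCP is 0.124. The real tips are therefore about 25 mm higher than reported, and they closed above the stone. I'll descend 25 mm lower, watching the force.

```bash
python3 -m jog '[[[1,-1,0,0,0,0,70],[1,-1,40,0,0,0,70],[1,-1,80,0,0,0,70],[1,-1,110,0,0,0,70],[1,-1,120,0,0,0,70],[1,-1,130,0,0,0,70],[1,-1,136,0,0,0,70],[1,-1,140,0,0,0,70],[1,-1,140,0,0,0,70],[1,-1,140,0,0,0,70]]]' 25;  python3 -c "
from h import *
s=cam('side');save(s,'s3.png',(320,120,450,220),5);go(669.5,-53.5,-20,93)
P=cloud(s);m=(abs(P[...,0]-.67)<.02)&(abs(P[...,1]+.055)<.07)&(P[...,2]>-.01)&(P[...,2]<.3)&(s['image'].max(2)<60);print(np.percentile(P[m][:,2],[0,1,3,10]))"
```

```text
time: 5.6
position: [0.6706, -0.056, -0.0147]
tool_rot: [-0.068, 3.139, 0.0]
ft_force: [0.2, 0.0, -1.0]
grip_width: 0.801
grip_force: 0.0
t 5.65 at [670.6 -56.  -14.7] phi 92.5 row [1.  2.6 5.3] [-0.   0.1 -0.5]
[0.00522643 0.01748609 0.0234578  0.04347217]
```

View pics/s3.png

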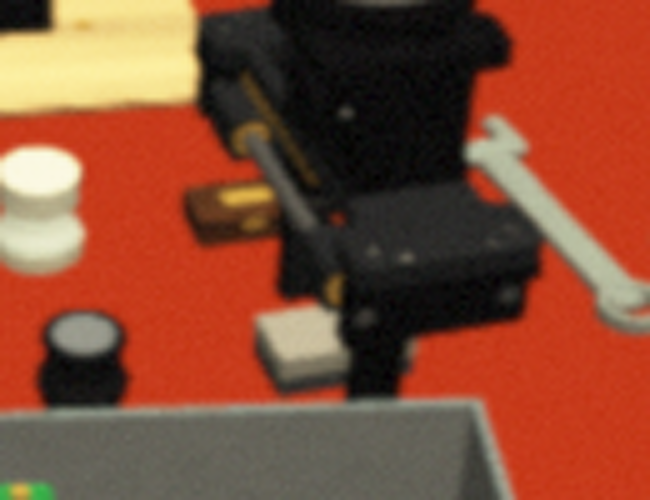

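The fingers straddle the stone (crop 258–410, finger at 375), with the tips about 10 mm up. I'll shift slightly, go down 5 and close.

```bash
python3 -m jog '[[[3,1,3,0,0,0,70],[3,1,6,0,0,0,70],[3,1,6,0,0,0,10],[3,1,6,0,0,0,10],[3,1,6,0,0,0,10],[3,1,6,0,0,0,10],[3,1,6,0,0,0,10],[3,1,6,0,0,0,10],[3,1,6,0,0,0,10],[3,1,6,0,0,0,10]]]' 25; python3 -m jog '[[[0,0,-30,0,0,0,10],[0,0,-80,0,0,0,10],[0,0,-120,0,0,0,10],[0,0,-120,0,0,0,10],[0,0,-120,0,0,0,10]]]'; python3 -c "
from h import *
go(565.4,-208.5,100,-9.5)"
```

```text
time: 6.65
position: [0.6669, -0.0551, -0.0216]
tool_rot: [-0.068, 3.141, 0.0]
ft_force: [-0.4, -0.2, -0.3]
grip_width: 0.364
grip_force: 25.0
time: 7.15
position: [0.6674, -0.0552, 0.0994]
tool_rot: [-0.068, 3.139, 0.0]
ft_force: [-0.9, 0.1, -1.1]
grip_width: 0.365
grip_force: 25.0
t 7.15 at [667.4 -55.2  99.4] phi 92.5 row [ 108.5 -148.8   -0.9] [1.00e-01 1.00e-01 1.02e+02]
```

```bash
python3 -m jog '[[[108,-149,-1,0,0,80,10],[108,-149,-1,0,0,80,10],[108,-149,-1,0,0,80,10],[108,-149,-1,0,0,80,10],[108,-149,-1,0,0,80,10],[108,-149,-1,0,0,80,10],[108,-149,-1,0,0,80,10],[108,-149,-1,0,0,80,10],[108,-149,-1,0,0,80,10],[108,-149,-1,0,0,80,10]]]'; python3 -m jog '[[[0,0,0,0,0,22,10],[0,0,0,0,0,22,10],[0,0,0,0,0,22,10],[0,0,0,0,0,22,10],[0,0,0,0,0,22,10]]]';  python3 -c "
from h import *
d=cam('wrist');save(d,'w3.png');s=cam('side');save(s,'s4.png',(280,90,480,290),3)
import pickle;pickle.dump(d,open('w3.pkl','wb'));go(565.4,-208.5,40,-9.5)"
```

```text
time: 8.15
position: [0.5637, -0.208, 0.0969]
tool_rot: [-1.97, -2.443, 0.003]
ft_force: [-0.6, 0.3, -1.3]
grip_width: 0.367
grip_force: 25.0
time: 8.65
position: [0.5643, -0.2082, 0.0978]
tool_rot: [-2.395, -2.031, 0.003]
ft_force: [-0.4, 0.1, -1.3]
grip_width: 0.367
grip_force: 25.0
t 8.75 at [ 564.8 -208.4   98.5] phi -9.4 row [-0.   0.7 58.5] [-0.1 -0.   0.1]
```

View pics/w3.png

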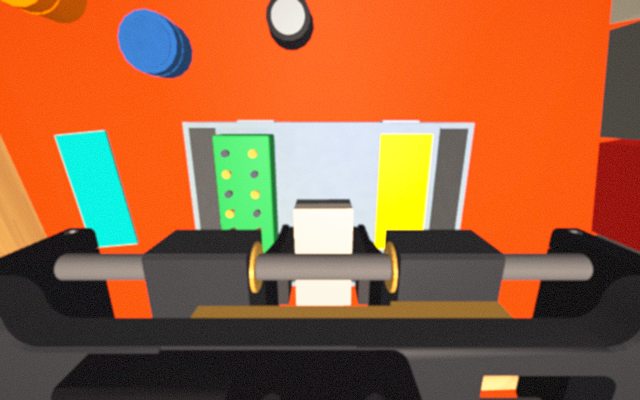

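The stone is level, aligned, and midway between rack (275) and pad (378). Lowering: release at a reported z of about -16.5 (the grasp was at -21.6, plus the 4 mm floor).

```bash
python3 -m jog '[[[0,1,40,0,0,0,10],[0,1,75,0,0,0,10],[0,1,95,0,0,0,10],[0,1,105,0,0,0,10],[0,1,110,0,0,0,10],[0,1,112,0,0,0,10],[0,1,112,0,0,0,10],[0,1,112,0,0,0,10]]]'; python3 -c "
from h import *
go(565.4,-208.5,-17,-9.5)"
```

```text
time: 9.55
position: [0.5672, -0.2091, -0.0116]
tool_rot: [2.397, 2.028, 0.002]
ft_force: [-0.4, -0.6, -1.2]
grip_width: 0.367
grip_force: 25.0
t 9.55 at [ 567.2 -209.1  -11.6] phi -9.5 row [ 0.3 -1.8  5.4] [ 0.1 -0.  -0. ]
```

```bash
python3 -m jog '[[[0,0,3,0,0,0,10],[0,0,4.5,0,0,0,10],[0,0,4.5,0,0,0,10]]]'; python3 -m jog '[[[0,0,0.5,0,0,0,50],[0,0,0.5,0,0,0,50],[0,0,0.5,0,0,0,50],[0,0,0.5,0,0,0,50],[0,0,0,0,0,0,50],[0,0,-40,0,0,0,50],[0,0,-80,0,0,0,50],[0,0,-120,0,0,0,50],[0,0,-160,0,0,0,50],[0,0,-160,0,0,0,50]]]';python3 -c "
from h import *
go(661.6,52.5,110,92)
go(661.6,-20,180,92)"
```

```text
time: 9.85
position: [0.5662, -0.2086, -0.0174]
tool_rot: [-2.398, -2.029, -0.0]
ft_force: [-0.7, -0.4, -0.6]
grip_width: 0.364
grip_force: 25.0
time: 10.85
position: [0.5699, -0.2107, 0.149]
tool_rot: [2.392, 2.023, 0.011]
ft_force: [0.7, -0.4, -0.3]
grip_width: 0.575
grip_force: 0.0
t 10.85 at [ 569.9 -210.7  149. ] phi -9.6 row [274.8  46.4  39.5] [   0.4    0.5 -101.6]
t 10.85 at [ 569.9 -210.7  149. ] phi -9.6 row [203.3  59.2 -30.4] [   0.4    0.5 -101.6]
```

```bash
python3 -m jog '[[[275,46,0,0,0,-80,60],[275,46,0,0,0,-80,60],[275,46,0,0,0,-80,60],[275,46,0,0,0,-80,60],[275,46,0,0,0,-80,60],[275,46,0,0,0,-80,60],[275,46,0,0,0,-80,60],[275,46,0,0,0,-80,60],[275,46,0,0,0,-80,60],[275,46,0,0,0,-80,60]]]'; python3 -m jog '[[[0,0,0,0,0,-21,60],[0,0,0,0,0,-21,60],[0,0,0,0,0,-21,60],[0,0,0,0,0,-21,60]]]';  python3 -c "
from h import *
d=cam('wrist');save(d,'w4.png')
t=cam('top')
import pickle;pickle.dump(d,open('w4.pkl','wb'));pickle.dump(t,open('t4.pkl','wb'));go(661.6,52.5,-20,92)
cv2.imwrite('pics/w4t.png',np.vstack([d['image'][:300],cv2.resize(t['image'][110:260,280:600],(640,300))])[:,:,::-1])"
```

```text
time: 11.85
position: [0.6568, 0.0547, 0.142]
tool_rot: [-0.526, -3.096, 0.0]
ft_force: [-0.2, -0.2, 0.3]
grip_width: 0.688
grip_force: 0.0
time: 12.25
position: [0.6568, 0.0546, 0.1421]
tool_rot: [0.04, -3.14, -0.0]
ft_force: [-0.3, -0.1, -0.6]
grip_width: 0.687
grip_force: 0.0
t 12.35 at [656.9  54.7 142.3] phi 91.4 row [ -4.7  -2.3 162.3] [ 0.  -0.  -0.6]
```

View pics/w4t.png

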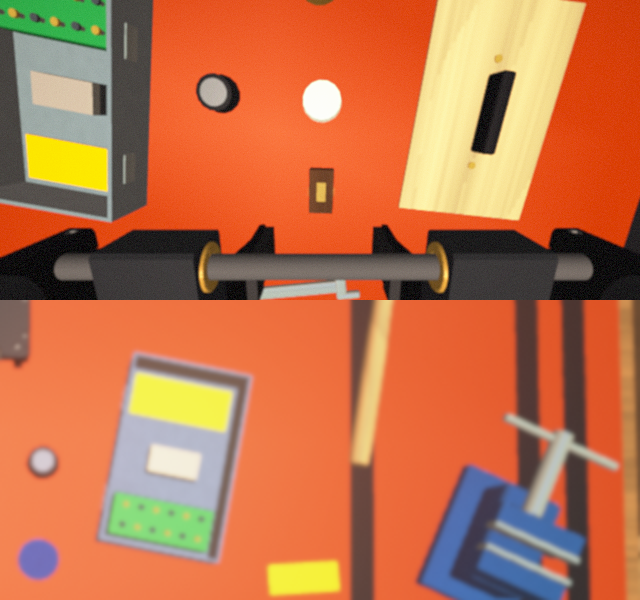

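The stone lies flat and crosswise between rack and pad (top crop (173,462)). The case is ahead at (321,190). Measuring both.

```bash
python3 - <<'E'
from h import *
import pickle
d=pickle.load(open('t4.pkl','rb'));h=cv2.cvtColor(d['image'],cv2.COLOR_RGB2HSV);H,S,V=[h[...,i] for i in range(3)]
blob(d,(d['image'][...,0].astype(int)>d['image'][...,2]+8)&(V>190)&(S<110),280+87,110+81,.024,'stone')
blob(d,(H>25)&(H<36)&(S>120),370,160,.007,'pad'); blob(d,(H>40)&(H<75),360,226,.034,'rack')
d=pickle.load(open('w4.pkl','rb'));h=cv2.cvtColor(d['image'],cv2.COLOR_RGB2HSV);H,S,V=[h[...,i] for i in range(3)]
notred=~(((H<10)|(H>170))&(V>150)&(S>150))
blob(d,notred,314,190,.016,'case');
E
```

```text
stone [ 563.8 -210.6] [63.1 34.3] long 80.5
pad [ 641.1 -220.8] [117.4  47.5] long 80.5
rack [ 490.5 -195.3] [124.6  53.4] long 80.4
case [662.2  53.2] [51.4 30.7] long 1.5
```

```bash
python3 -m jog '[[[-5,-2,40,0,0,0,60],[-5,-2,85,0,0,0,60],[-5,-2,120,0,0,0,60],[-5,-2,135,0,0,0,60],[-5,-2,145,0,0,0,60],[-5,-2,152,0,0,0,60],[-5,-2,157,0,0,0,60],[-5,-2,157,0,0,0,60]]]' 20;  python3 -c "
from h import *
go(662,53,-21.5,91.5)"
```

```text
time: 13.15
position: [0.6628, 0.053, -0.0135]
tool_rot: [-0.04, 3.14, 0.0]
ft_force: [-0.2, 0.2, 0.1]
grip_width: 0.692
grip_force: 0.0
t 13.15 at [662.8  53.  -13.5] phi 91.5 row [0.8 0.  8. ] [ 0.   0.1 -0. ]
```

```bash
python3 -m jog '[[[1,0,4,0,0,0,60],[1,0,7.5,0,0,0,60],[1,0,7.5,0,0,0,10],[1,0,7.5,0,0,0,10],[1,0,7.5,0,0,0,10],[1,0,7.5,0,0,0,10],[1,0,7.5,0,0,0,10],[1,0,7.5,0,0,0,10],[1,0,7.5,0,0,0,10],[1,0,7.5,0,0,0,10]]]' 20; python3 -m jog '[[[0,0,0,0,0,0,10],[0,0,-30,0,0,0,10],[0,0,-80,0,0,0,10],[0,0,-120,0,0,0,10],[0,0,-120,0,0,0,10],[0,0,-120,0,0,0,10]]]'; python3 -c "
from h import *
go(564,-210.5,100,-9.5)"
```

```text
time: 14.15
position: [0.6614, 0.0529, -0.0216]
tool_rot: [-0.04, 3.141, 0.0]
ft_force: [0.4, -0.9, 0.5]
grip_width: 0.317
grip_force: 19.9
time: 14.75
position: [0.6618, 0.053, 0.0994]
tool_rot: [-0.04, 3.139, 0.001]
ft_force: [0.1, 0.0, -0.8]
grip_width: 0.316
grip_force: 19.9
t 14.75 at [661.8  53.   99.4] phi 91.5 row [ 104.6 -260.9   -1. ] [1.00e-01 1.00e-01 1.01e+02]
```

```bash
python3 -m jog '[[[105,-261,-1,0,0,80,10],[105,-261,-1,0,0,80,10],[105,-261,-1,0,0,80,10],[105,-261,-1,0,0,80,10],[105,-261,-1,0,0,80,10],[105,-261,-1,0,0,80,10],[105,-261,-1,0,0,80,10],[105,-261,-1,0,0,80,10],[105,-261,-1,0,0,80,10],[105,-261,-1,0,0,80,10]]]'; python3 -m jog '[[[0,0,0,0,0,21,10],[0,0,0,0,0,21,10],[0,0,0,0,0,21,10],[0,0,0,0,0,21,10]]]';  python3 -c "
from h import *
d=cam('wrist');save(d,'w5.png')
import pickle;pickle.dump(d,open('w5.pkl','wb'));go(565,-210,20,-9.5)"
```

```text
time: 15.75
position: [0.5614, -0.2102, 0.097]
tool_rot: [-1.992, -2.425, 0.003]
ft_force: [-0.3, 0.1, -0.6]
grip_width: 0.321
grip_force: 19.9
time: 16.15
position: [0.5616, -0.2101, 0.0972]
tool_rot: [-2.396, -2.028, 0.004]
ft_force: [-0.2, -0.6, -0.8]
grip_width: 0.317
grip_force: 19.9
t 16.2 at [ 561.8 -210.2   97.5] phi -9.4 row [ 0.8  3.4 77.5] [-0.2  0.   0.1]
```

View pics/w5.png

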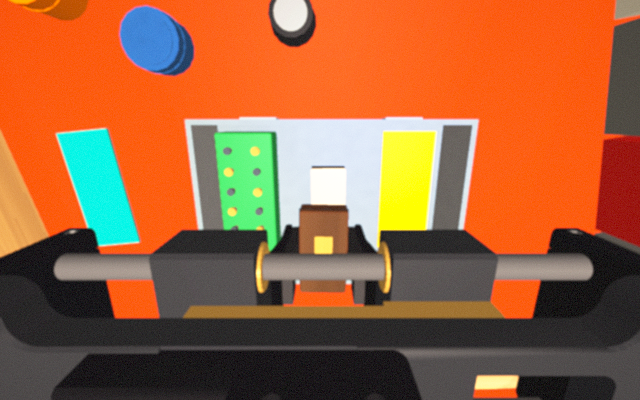

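The case is level and lined up with the stone (328 vs case 324). Lowering to about z 5, then checking.

```bash
python3 -m jog '[[[0,2,40,0,0,0,10],[0,2,65,0,0,0,10],[0,2,80,0,0,0,10],[0,2,88,0,0,0,10],[0,2,90,0,0,0,10],[0,2,90,0,0,0,10],[0,2,90,0,0,0,10]]]'; python3 -c "
from h import *
go(565,-209.5,2.5,-9.5)"
```

```text
time: 16.9
position: [0.5659, -0.2115, 0.0105]
tool_rot: [2.397, 2.028, 0.002]
ft_force: [-0.4, 0.3, 0.3]
grip_width: 0.324
grip_force: 19.9
t 16.9 at [ 565.9 -211.5   10.5] phi -9.5 row [ 1.8 -1.2  8. ] [ 0.1  0.  -0. ]
```

```bash
python3 -m jog '[[[0,0,4,0,0,0,10],[0,0,7,0,0,0,10],[0,0,7,0,0,0,10],[0,0,7,0,0,0,10]]]'; python3 -m jog '[[[0,0,0.5,0,0,0,46],[0,0,0.5,0,0,0,46],[0,0,0.5,0,0,0,46],[0,0,0.5,0,0,0,46],[0,0,0,0,0,0,46],[0,0,-40,0,0,0,46],[0,0,-80,0,0,0,46],[0,0,-120,0,0,0,46],[0,0,-140,0,0,0,46],[0,0,-140,0,0,0,46]]]';python3 -c "
from h import *
go(447.5,47,130,80.5)"
```

```text
time: 17.3
position: [0.5651, -0.211, 0.0024]
tool_rot: [2.398, 2.029, 0.0]
ft_force: [-0.3, -0.2, -0.7]
grip_width: 0.318
grip_force: 19.9
time: 18.3
position: [0.5672, -0.2122, 0.146]
tool_rot: [2.395, 2.026, 0.007]
ft_force: [0.8, 0.5, -1.0]
grip_width: 0.527
grip_force: 0.0
t 18.3 at [ 567.2 -212.2  146. ] phi -9.5 row [ 235.8 -161.    15. ] [  0.3   0.3 -90. ]
```

```bash
python3 -m jog '[[[236,-161,10,0,0,-80,66],[236,-161,10,0,0,-80,66],[236,-161,10,0,0,-80,66],[236,-161,10,0,0,-80,66],[236,-161,10,0,0,-80,66],[236,-161,10,0,0,-80,66],[236,-161,10,0,0,-80,66],[236,-161,10,0,0,-80,66],[236,-161,10,0,0,-80,66],[236,-161,10,0,0,-80,66]]]'; python3 -m jog '[[[0,0,0,0,0,-10,66],[0,0,0,0,0,-10,66],[0,0,0,0,0,-10,66]]]';  python3 - <<'E'
from h import *
d=cam('wrist'); t=cam('top')
cv2.imwrite('pics/w6t.png',np.vstack([d['image'][:300],cv2.resize(t['image'][110:260,280:600],(640,300))])[:,:,::-1])
import pickle;pickle.dump(d,open('w6.pkl','wb'));pickle.dump(t,open('t6.pkl','wb'))
h=cv2.cvtColor(t['image'],cv2.COLOR_RGB2HSV)
u,v=280+86,191
print(t['image'][v-8:v+9:4,u-12:u+13:4,0])
go(447.5,47,-10,80.5)
E
```

```text
time: 19.3
position: [0.4442, 0.0484, 0.1311]
tool_rot: [-0.525, -3.096, 0.001]
ft_force: [0.6, 1.0, 0.5]
grip_width: 0.758
grip_force: 0.0
time: 19.6
position: [0.4446, 0.0483, 0.1315]
tool_rot: [-0.264, -3.129, 0.001]
ft_force: [-0.0, 0.2, -0.6]
grip_width: 0.76
grip_force: 0.0
[[181 203 157 166 172 171 173]
 [195 155 134 161 145 140 159]
 [217 139 143 214 220 143 142]
 [194 160 142 147 139 135 158]
 [172 171 165 157 148 143 174]]
t 19.7 at [444.9  48.3 131.9] phi 80.3 row [ -2.9  -0.8 141.9] [-0.  -0.  -0.2]
```

View pics/w6t.png

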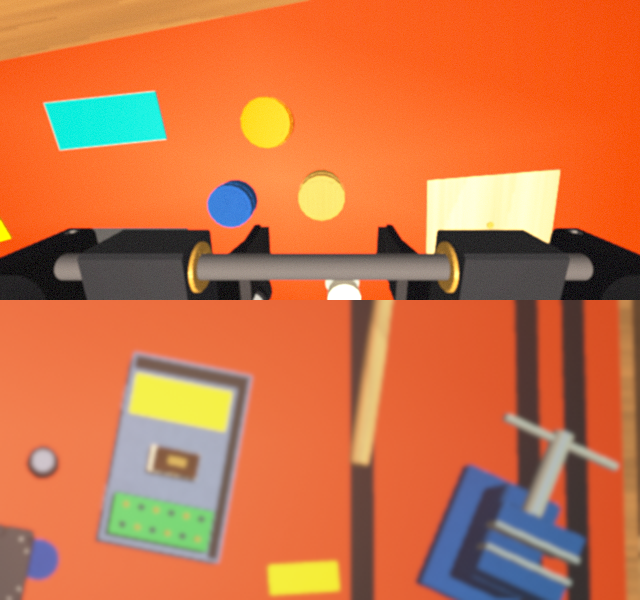

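The case lies on the stone but shows some stone on its left end (150,460). I'll measure the offset, and the brass tin at (321,197) in the wrist view.

```bash
python3 - <<'E'
from h import *
import pickle
t=pickle.load(open('t6.pkl','rb'))
sub=t['image'][170:215,340:395].astype(int)
m=np.zeros((400,640),bool); S=cv2.cvtColor(t['image'],cv2.COLOR_RGB2HSV)[...,1]
im=t['image'].astype(int); warm=(im[...,0]>im[...,2]+12)
m[170:203,345:395]=warm[170:203,345:395]
m2=m&(im[...,0]<205)|(m&(S>90))
blob(t,m,366,191,.034,'stone+case (mixed)'); blob(t,m2,366,191,.040,'case')
d=pickle.load(open('w6.pkl','rb'));h=cv2.cvtColor(d['image'],cv2.COLOR_RGB2HSV);H,Sx,V=[h[...,i] for i in range(3)]
print(h[197,321],h[122,266]); blob(d,(H>15)&(H<35),321,197,.04,'tin')
P=cloud(t);z=P[...,2];mm=m&(z>.032);print(np.median(P[mm],0),mm.sum()); mm=m&(z<.03);print(np.median(P[mm],0),mm.sum())
E
```

```text
stone+case (mixed) [ 561.7 -208.4] [60.8 33.9] long 79.7
case [ 561.3 -207.8] [60.3 33.1] long 81.4
[ 26 137 253] [ 26 214 255]
tin [446.8  47. ] [47.  51.5] long 170.4
[ 0.56062902 -0.21401715  0.04020529] 281
[ 0.60863388 -0.23920473  0.00897664] 242
```

The case is about 4 mm off, well within 12. Now the tin.

```bash
python3 -m jog '[[[-1,-1,40,0,0,0,66],[-1,-1,75,0,0,0,66],[-1,-1,100,0,0,0,66],[-1,-1,120,0,0,0,66],[-1,-1,135,0,0,0,66],[-1,-1,142,0,0,0,66],[-1,-1,142,0,0,0,66],[-1,-1,142,0,0,0,66]]]' 20;  python3 -c "
from h import *
go(447,47,-16,80.5)"
```

```text
time: 20.5
position: [0.4465, 0.0472, -0.0092]
tool_rot: [0.262, 3.13, 0.0]
ft_force: [0.1, -0.6, 0.3]
grip_width: 0.754
grip_force: 0.0
t 20.5 at [446.5  47.2  -9.2] phi 80.4 row [-0.5 -0.2  6.8] [ 0.   0.  -0.1]
```

```bash
python3 -m jog '[[[0,0,4,0,0,0,66],[0,0,7,0,0,0,66],[0,0,7,0,0,0,30],[0,0,7,0,0,0,30],[0,0,7,0,0,0,30],[0,0,7,0,0,0,30],[0,0,7,0,0,0,30],[0,0,7,0,0,0,30],[0,0,7,0,0,0,30]]]' 20; python3 -m jog '[[[0,0,-30,0,0,0,30],[0,0,-80,0,0,0,30],[0,0,-125,0,0,0,30],[0,0,-125,0,0,0,30],[0,0,-125,0,0,0,30]]]'; python3 -c "
from h import *
go(640.8,-220.8,110,80.5)"
```

```text
time: 21.4
position: [0.4461, 0.0472, -0.0166]
tool_rot: [0.261, 3.131, 0.0]
ft_force: [-1.1, 0.3, 1.1]
grip_width: 0.546
grip_force: 20.0
time: 21.9
position: [0.4465, 0.0476, 0.1088]
tool_rot: [0.26, 3.129, 0.003]
ft_force: [-0.5, -0.8, -1.2]
grip_width: 0.544
grip_force: 20.0
t 21.9 at [446.5  47.6 108.8] phi 80.5 row [-236.  -232.6   -1.3] [ 0.1  0.1 -0. ]
```

```bash
python3 -m jog '[[[-236,-233,-1,0,0,0,30],[-236,-233,-1,0,0,0,30],[-236,-233,-1,0,0,0,30],[-236,-233,-1,0,0,0,30],[-236,-233,-1,0,0,0,30],[-236,-233,-1,0,0,0,30],[-236,-233,-1,0,0,0,30],[-236,-233,-1,0,0,0,30],[-236,-233,-1,0,0,0,30]]]'; python3 - <<'E'
from h import *
d=cam('wrist');save(d,'w7.png')
import pickle;pickle.dump(d,open('w7.pkl','wb'))
go(640.8,-220.8,5,80.5)
E
```

```text
time: 22.8
position: [0.6383, -0.2223, 0.1062]
tool_rot: [-0.264, -3.125, 0.0]
ft_force: [-0.8, -0.2, -0.5]
grip_width: 0.549
grip_force: 20.0
t 22.85 at [ 638.6 -220.8  106.8] phi 80.4 row [ -2.6   0.3 101.8] [ 0.  -0.2 -0.1]
```

View pics/w7.png

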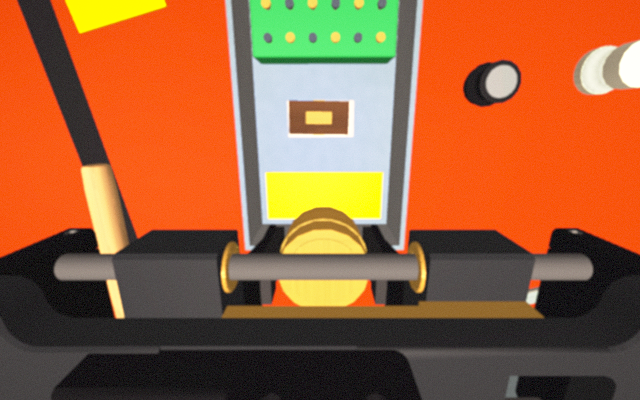

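The case sits neatly on the stone at (320,118), and the tin is upright over the pad's line. Lowering.

```bash
python3 -m jog '[[[-1,0,35,0,0,0,30],[-1,0,65,0,0,0,30],[-1,0,90,0,0,0,30],[-1,0,103,0,0,0,30],[-1,0,108,0,0,0,30],[-1,0,108,0,0,0,30],[-1,0,108,0,0,0,30]]]'; python3 -c "
from h import *
go(640.8,-220.8,-9.5,80.5)"
```

```text
time: 23.55
position: [0.6422, -0.222, 0.0028]
tool_rot: [0.26, 3.128, -0.0]
ft_force: [0.7, -0.6, -0.8]
grip_width: 0.548
grip_force: 20.0
t 23.55 at [ 642.2 -222.     2.8] phi 80.5 row [ 1.6  0.9 12.3] [-0.   0.1 -0. ]
```

```bash
python3 -m jog '[[[1,1,6,0,0,0,30],[1,1,10,0,0,0,30],[1,1,11.5,0,0,0,30],[1,1,11.5,0,0,0,30]]]'; python3 -m jog '[[[0,0,0.5,0,0,0,66],[0,0,0.5,0,0,0,66],[0,0,0.5,0,0,0,66],[0,0,0.5,0,0,0,66],[0,0,0,0,0,0,66],[0,0,-40,0,0,0,66],[0,0,-80,0,0,0,66],[0,0,-120,0,0,0,66],[0,0,-150,0,0,0,66],[0,0,-150,0,0,0,66]]]';python3 -c "
from h import *
go(573,224.6,170,85.3)"
```

```text
time: 23.95
position: [0.6405, -0.2205, -0.0095]
tool_rot: [0.261, 3.131, 0.001]
ft_force: [-1.5, 1.5, 3.5]
grip_width: 0.545
grip_force: 20.0
time: 24.95
position: [0.6432, -0.2224, 0.1454]
tool_rot: [0.26, 3.122, -0.003]
ft_force: [0.5, -0.7, -0.7]
grip_width: 0.758
grip_force: 0.0
t 24.95 at [ 643.2 -222.4  145.4] phi 80.5 row [143.  429.2 -26.3] [-0.1  0.5 -4.8]
```

```bash
python3 -m jog '[[[143,429,-20,0,0.5,-5,50],[143,429,-20,0,0.5,-5,50],[143,429,-20,0,0.5,-5,50],[143,429,-20,0,0.5,-5,50],[143,429,-20,0,0.5,-5,50],[143,429,-20,0,0.5,-5,50],[143,429,-20,0,0.5,-5,50],[143,429,-20,0,0.5,-5,50],[143,429,-20,0,0.5,-5,50],[143,429,-20,0,0.5,-5,50]]]';  python3 - <<'E'
from h import *
d=cam('wrist'); t=cam('top')
cv2.imwrite('pics/w8t.png',np.vstack([d['image'][:300],cv2.resize(t['image'][110:260,280:600],(640,300))])[:,:,::-1])
import pickle;pickle.dump(d,open('w8.pkl','wb'));pickle.dump(t,open('t8.pkl','wb'))
P=cloud(t)
def obj(n,x,y,r,a,b):
    m=(np.hypot(P[...,0]-x,P[...,1]-y)<r)&(P[...,2]>a)&(P[...,2]<b); q=P[m][:,:2].astype(np.float32)*1000; w=cv2.minAreaRect(q); print(n,m.sum(),np.round(w[0],1),np.round(w[1],1),round(w[2],1),q.mean(0),np.median(P[m][:,2]))
obj('tin',.641,-.221,.03,.04,.054); obj('case',.564,-.211,.034,.032,.046)
go(573,224.6,20,85.3)
E
```

```text
time: 25.95
position: [0.5671, 0.2366, 0.1586]
tool_rot: [-0.103, -3.129, -0.007]
ft_force: [0.0, 0.2, 0.1]
grip_width: 0.578
grip_force: 0.0
tin 322 [ 640.5 -220.7] [46.1 45.7] 2.0 [ 640.58966 -220.10818] 0.04761565481448249
case 270 [ 561.5 -213.1] [51.5 29.6] 81.1 [ 561.3513  -212.73868] 0.040178086139123104
t 26.05 at [569.3 228.2 158.9] phi 85.7 row [ -5.3  -3.3 138.8] [-0.  -0.6  0.4]
```

View pics/w8t.png

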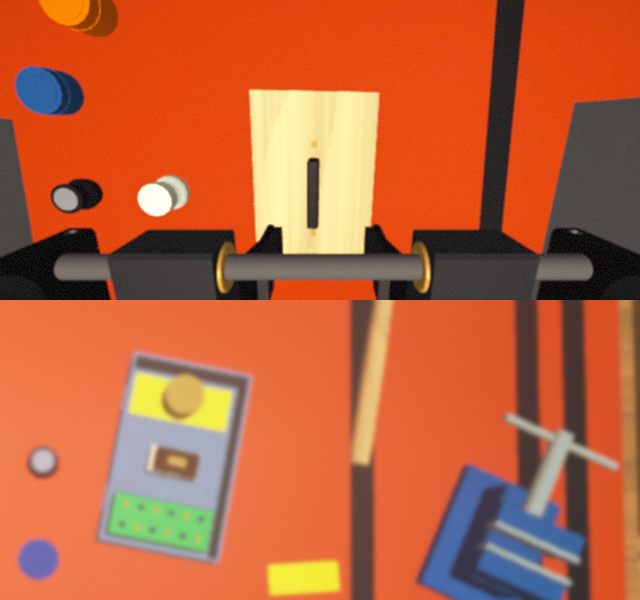

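The tin is at (640.5,-220.7), right on the pad's middle, and the case is 3.5 mm off the stone. All three are in. Now the lid, handle at (313,193), axis -4.7°.

```bash
python3 -m jog '[[[-2,-3,40,0,-0.5,0.4,40],[-2,-3,80,0,-0.5,0.4,40],[-2,-3,110,0,-0.5,0.4,40],[-2,-3,130,0,-0.5,0.4,40],[-2,-3,145,0,-0.5,0.4,40],[-2,-3,152,0,-0.5,0.4,40],[-2,-3,152,0,-0.5,0.4,40],[-2,-3,152,0,-0.5,0.4,40]]]' 50; python3 - <<'E'
from h import *
go(573.7,225,-3,85.3)
E
```

```text
time: 26.85
position: [0.5718, 0.2229, 0.0088]
tool_rot: [0.136, 3.137, 0.002]
ft_force: [0.4, 0.5, 0.8]
grip_width: 0.459
grip_force: 0.0
t 26.85 at [571.8 222.9   8.8] phi 85.0 row [-1.7  2.3 11.8] [ 0.1  0.1 -0.3]
```

```bash
python3 -m jog '[[[-2,2,6,0,0,-0.3,40],[-2,2,11,0,0,-0.3,40],[-2,2,11,0,0,-0.3,40],[-2,2,11,0,0,-0.3,5],[-2,2,11,0,0,-0.3,5],[-2,2,11,0,0,-0.3,5],[-2,2,11,0,0,-0.3,5],[-2,2,11,0,0,-0.3,5],[-2,2,11,0,0,-0.3,5],[-2,2,11,0,0,-0.3,5]]]' 50; python3 - <<'E'
from h import *
go(573.7,225,-3,85.3)
E
```

```text
time: 27.85
position: [0.5731, 0.2249, -0.0031]
tool_rot: [0.127, 3.139, 0.001]
ft_force: [-0.4, -0.4, 0.6]
grip_width: 0.153
grip_force: 50.0
t 27.85 at [573.1 224.9  -3.1] phi 85.4 row [-0.6  0.1 -0.1] [0.  0.  0.1]
```

```bash
python3 -m jog '[[[0,0,-15,0,0,0,5],[0,0,-40,0,0,0,5],[0,0,-70,0,0,0,5],[0,0,-100,0,0,0,5],[0,0,-125,0,0,0,5],[0,0,-135,0,0,0,5],[0,0,-135,0,0,0,5]]]'; python3 - <<'E'
from h import *
go(565.6,-208.3,130,80.5)
E
```

```text
time: 28.55
position: [0.5739, 0.2252, 0.1335]
tool_rot: [0.127, 3.137, 0.003]
ft_force: [0.3, -0.7, -2.6]
grip_width: 0.154
grip_force: 50.0
t 28.55 at [573.9 225.2 133.5] phi 85.4 row [ -26.7 -432.7    2.6] [0.1 0.1 4.9]
```

```bash
python3 -m jog '[[[0,-20,0,0,0,0,5],[-3,-55,0,0,0,0,5],[-6,-95,0,0,0,1,5],[-9,-140,0,0,0,1.5,5],[-12,-185,0,0,0,2,5],[-15,-230,0,0,0,3,5],[-18,-275,0,0,0,3.5,5],[-20,-320,0,0,0,4,5],[-23,-360,0,0,0,4.5,5],[-25,-390,0,0,0,5,5]]]'; python3 -m jog '[[[-1,-25,0,0,0,0,5],[-2,-38,0,0,0,0,5],[-2,-43,0,0,0,0,5],[-2,-43,0,0,0,0,5],[-2,-43,0,0,0,0,5],[-2,-43,0,0,0,0,5]]]'; python3 - <<'E'
from h import *
d=cam('wrist'); s=cam('side')
cv2.imwrite('pics/w9.png',np.vstack([d['image'][:300],s['image'][60:300]])[:,:,::-1])
import pickle;pickle.dump(d,open('w9.pkl','wb'));pickle.dump(s,open('s9.pkl','wb'))
go(565.6,-208.3,130,80.5)
E
```

```text
time: 29.55
position: [0.5636, -0.1703, 0.13]
tool_rot: [-0.27, -3.127, 0.002]
ft_force: [0.1, 0.1, -1.6]
grip_width: 0.158
grip_force: 50.0
time: 30.15
position: [0.5617, -0.2067, 0.1314]
tool_rot: [-0.26, -3.131, -0.002]
ft_force: [0.4, -0.4, -1.4]
grip_width: 0.159
grip_force: 50.0
t 30.25 at [ 561.6 -207.2  131.6] phi 80.5 row [-4.1 -0.4  1.6] [ 0.1  0.  -0. ]
```

View pics/w9.png

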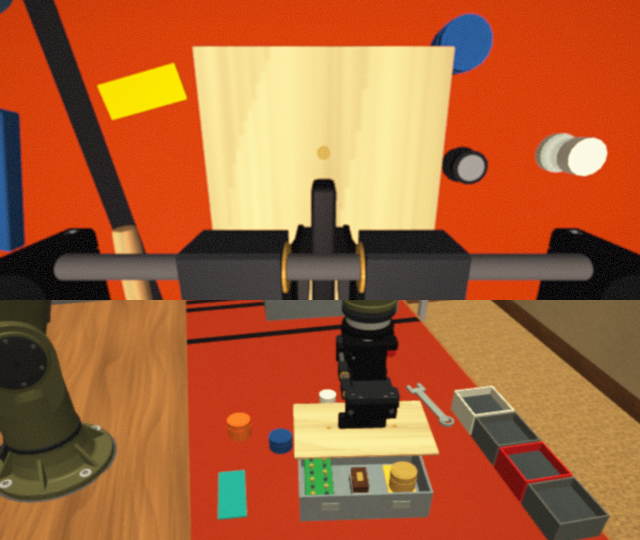

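The lid is held over the box, near edge at row 47 (wrist view). I'll fit its plane and pose from the wrist depth.

```bash
cat >lid.py <<'E'
from h import *
import pickle,sys
def lidpose(d):
    h=cv2.cvtColor(d['image'],cv2.COLOR_RGB2HSV);H,S,V=[h[...,i] for i in range(3)]
    m=((H>12)&(H<35)&(S>25)&(S<190)&(V>150)).astype(np.uint8); m[222:]=0
    l=cv2.connectedComponents(m)[1]; k=np.argmax(np.bincount(l[l>0])); m=(l==k)&(d['depth']>0)
    P=cloud(d)*1000; q=P[cv2.erode(m.astype(np.uint8),np.ones((7,7)))>0]
    c=q.mean(0); n=np.linalg.svd(q-c,full_matrices=False)[2][2]; n*=np.sign(n[2]); print('plane n',n.round(4),'z',c.round(1))
    a=np.radians(-9.5); u=np.array([np.cos(a),np.sin(a)]); v=np.array([-u[1],u[0]])
    w=P[m][:,:2]; w=w[abs(P[m][:,2]-c[2])<15]; U=(w-[565.6,-208.3])@u; W=(w-[565.6,-208.3])@v
    print('near edge u',np.percentile(U,.2).round(1),'(want -113)')
    E=[]
    for lo in(-100,-60,-20):
        s=(U>lo)&(U<lo+15); 
        if s.sum(): E.append((lo,W[s].min(),W[s].max())); print(lo,W[s].min().round(1),W[s].max().round(1),'mid',((W[s].min()+W[s].max())/2).round(1))
if __name__=='__main__': lidpose(pickle.load(open(sys.argv[1],'rb')))
E
python3 lid.py w9.pkl
```

```text
plane n [ 4.0e-04 -1.9e-03  1.0e+00] z [ 496.6 -194.5  146.8]
near edge u -115.2 (want -113)
-100 -70.0 74.1 mid 2.1
-60 -69.4 74.2 mid 2.4
-20 -69.3 74.1 mid 2.4
```

```bash
python3 -m jog '[[[-2,-2,20,0,0,0,5],[-2,-2,40,0,0,0,5],[-2,-2,55,0,0,0,5],[-2,-2,63,0,0,0,5],[-2,-2,67,0,0,0,5],[-2,-2,67,0,0,0,5],[-2,-2,67,0,0,0,5]]]'; python3 - <<'E'
from lid import *
d=cam('wrist'); lidpose(d)
go(565.6,-208.3,50,80.5)
E
```

```text
time: 30.95
position: [0.5633, -0.2111, 0.0653]
tool_rot: [0.264, 3.129, 0.0]
ft_force: [0.4, -0.4, -1.4]
grip_width: 0.158
grip_force: 50.0
plane n [-1.4e-03 -7.0e-04  1.0e+00] z [ 498.4 -198.8   80.6]
near edge u -112.8 (want -113)
-100 -73.7 70.1 mid -1.8
-60 -73.9 69.9 mid -2.0
-20 -73.3 70.2 mid -1.6
t 31.0 at [ 563.5 -211.2   65.5] phi 80.4 row [-1.6  3.2 15.5] [ 0.   0.1 -0.1]
```

```bash
python3 -m jog '[[[0,2,0,0,0,0,5],[0,2,5,0,0,0,5],[0,2,9,0,0,0,5],[0,2,13,0,0,0,5],[0,2,15,0,0,0,5],[0,2,15,0,0,0,5]]]'; python3 - <<'E'
from lid import *
d=cam('wrist'); lidpose(d)
E
```

```text
time: 31.6
position: [0.563, -0.2089, 0.0493]
tool_rot: [-0.264, -3.13, -0.001]
ft_force: [-0.0, -0.6, -1.0]
grip_width: 0.156
grip_force: 50.0
plane n [ 3.e-04 -1.e-03  1.e+00] z [ 498.5 -197.1   64.7]
near edge u -113.5 (want -113)
-100 -71.3 72.2 mid 0.5
-60 -71.6 72.2 mid 0.3
-20 -71.4 72.1 mid 0.4
```

```bash
python3 -m jog '[[[0,0,0.7,0,0,0,5],[0,0,1.2,0,0,0,5],[0,0,1.2,0,0,0,5]]]'; python3 -m jog '[[[0,0,0,0,0,0,40],[0,0,0,0,0,0,40],[0,0,0,0,0,0,40],[0,0,0,0,0,0,40],[0,0,0,0,0,0,40]]]'; python3 -m jog '[[[0,0,-15,0,0,0,40],[0,0,-50,0,0,0,40],[0,0,-90,0,0,0,40],[0,0,-130,0,0,0,40],[0,0,-130,0,0,0,40],[0,0,-130,0,0,0,40]]]'; python3 - <<'E'
from lid import *
d=cam('wrist'); lidpose(d); s=cam('side')
cv2.imwrite('pics/w10.png',np.vstack([d['image'][:300],cv2.resize(s['image'][140:290,220:540],(640,300))])[:,:,::-1])
E
```

```text
time: 31.95
position: [0.5633, -0.209, 0.0489]
tool_rot: [0.264, 3.13, 0.001]
ft_force: [-1.9, 1.4, 4.0]
grip_width: 0.157
grip_force: 50.0
time: 32.45
position: [0.5632, -0.2089, 0.0484]
tool_rot: [0.264, 3.13, 0.001]
ft_force: [-0.9, 0.4, -0.4]
grip_width: 0.441
grip_force: 0.0
time: 33.05
position: [0.5639, -0.2094, 0.1803]
tool_rot: [0.264, 3.127, 0.001]
ft_force: [-0.3, 0.6, -0.2]
grip_width: 0.462
grip_force: 0.0
plane n [-2.e-04 -6.e-04  1.e+00] z [ 519.9 -201.5   64.3]
near edge u -113.3 (want -113)
-100 -71.1 72.5 mid 0.7
-60 -71.5 72.3 mid 0.4
-20 -71.1 72.0 mid 0.5
```

View pics/w10.png

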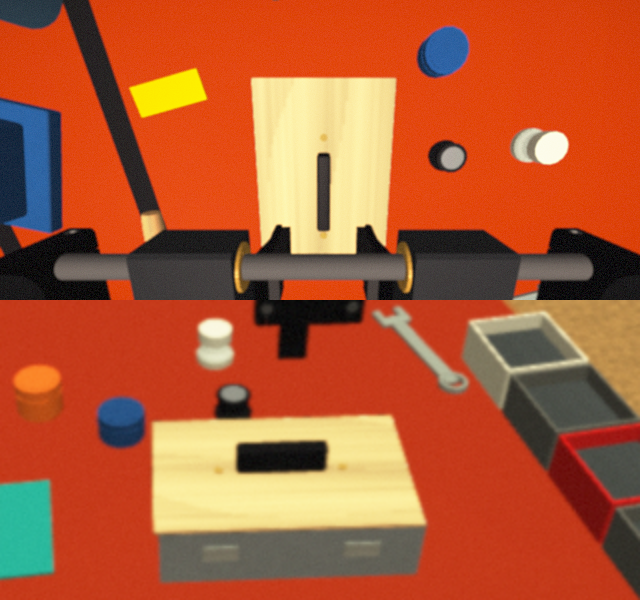

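The lid sits flat and square on the rim: tilt 0.001, offset under 1 mm, top at 64 mm. The gripper is clear, so I'm handing in.

```bash
python3 -c "
from bench import ctrl
print(ctrl.close_job())"
```

```text
the job is handed in; nothing more can be done
None
```

The job is handed in (no verdict was returned): by my last measurements the oilstone, graver case and brass tin were in place within tolerance, the lid sits flat and square on the rim, and the blue tin, jar and loupe were left alone.

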